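# Find the stiff call button and put it in the repair tub

### The job

Test the three desk call buttons on the mat one after the other, from left to right as the robot sees them: push each white key down until it clicks and let it spring back. Two keys go down lightly and one is clearly stiffer; after all three are tested, set the stiff unit upright on the black liner in the grey repair tub beside the mat. Leave the other two units, the hand stamp and the staple carton where they stand.

Things in the scene. Friction and masses are not known exactly. Their poses are not given: they have to be found in the camera images.
- mat: brown cork desk mat, 280 (its x) x 460 (its y) x 8 mm thick, fixed, lying on the desk; origin at the centre of its underside, z up. Its y axis runs to the robot's left; the three call buttons stand on it in a row along its y, about 150 mm apart.
- tub: fixed open ribbed grey tub, the repair tub, 154 (x) x 173 (y) x 70 mm high, to the left or the right of the mat; origin at the centre of its underside, z up. Inside about 128 (x) x 156 (y) mm with rounded corners; a thick flat black rubber liner on its floor, whose top lies 30 mm above the desk, rim 68 mm above it.
- wood_stamp: wooden hand stamp, 27x48x66 mm, loose, standing on the mat behind the row; origin at the centre of its underside. To be left alone.
- staple_box: small carton of staples, 40x78x30 mm, loose, standing on the mat behind the row; origin at the centre of its underside. To be left alone.
- call_a: one of three loose desk call buttons that look exactly alike, in any order along the row: flat grey case 90 (its x) x 50 (its y) x 34 mm high, 0.18 to 0.35 kg, a round white sprung key 38 mm across in the middle of the top, standing on the mat; origin at the centre of the underside, z up, its x roughly along the mat's x. Grip the case across its 50 mm width.
- call_a_top (a point): centre of the top face of the white key of call_a, 49 mm above the unit's underside when the key is up; moves down with the key
- call_a_key (a joint): travel of the key of call_a in m: 0 up, clicks at 0.007, 0.010 fully down on its stop; springs back by itself. Which unit is stiff cannot be seen: two of the three keys start to move at about 2.4 N and are fully down at 4 N, the stiff one starts at about 9 N and is fully down at about 13 N
- call_b: one of three loose desk call buttons that look exactly alike, in any order along the row: flat grey case 90 (its x) x 50 (its y) x 34 mm high, 0.18 to 0.35 kg, a round white sprung key 38 mm across in the middle of the top, standing on the mat; origin at the centre of the underside, z up, its x roughly along the mat's x. Grip the case across its 50 mm width.
- call_b_top (a point): centre of the top face of the white key of call_b, 49 mm above the unit's underside when the key is up; moves down with the key
- call_b_key (a joint): travel of the key of call_b in m: 0 up, clicks at 0.007, 0.010 fully down on its stop; springs back by itself. Which unit is stiff cannot be seen: two of the three keys start to move at about 2.4 N and are fully down at 4 N, the stiff one starts at about 9 N and is fully down at about 13 N
- call_c: one of three loose desk call buttons that look exactly alike, in any order along the row: flat grey case 90 (its x) x 50 (its y) x 34 mm high, 0.18 to 0.35 kg, a round white sprung key 38 mm across in the middle of the top, standing on the mat; origin at the centre of the underside, z up, its x roughly along the mat's x. Grip the case across its 50 mm width.
- call_c_top (a point): centre of the top face of the white key of call_c, 49 mm above the unit's underside when the key is up; moves down with the key
- call_c_key (a joint): travel of the key of call_c in m: 0 up, clicks at 0.007, 0.010 fully down on its stop; springs back by itself. Which unit is stiff cannot be seen: two of the three keys start to move at about 2.4 N and are fully down at 4 N, the stiff one starts at about 9 N and is fully down at about 13 N
Mind the look-alikes: they are no part of the job. Leave any green or yellow look-alike of the call_a alone.

How it is judged:
On the way, in this order (a step that is already met when the one before it is completed fails the run):
1. the key of the left unit is pressed until it clicks (7 mm or more) (((y of call_a in the frame of mat between 0.075 and 0.25 m and value of joint call_a_key above 0.007 m) or (y of call_b in the frame of mat between 0.075 and 0.25 m and value of joint call_b_key above 0.007 m) or (y of call_c in the frame of mat between 0.075 and 0.25 m and value of joint call_c_key above 0.007 m))), for 0.05 s.
2. then the key of the middle unit is pressed until it clicks (((y of call_a in the frame of mat between -0.075 and 0.075 m and value of joint call_a_key above 0.007 m) or (y of call_b in the frame of mat between -0.075 and 0.075 m and value of joint call_b_key above 0.007 m) or (y of call_c in the frame of mat between -0.075 and 0.075 m and value of joint call_c_key above 0.007 m))), for 0.05 s.
3. then the key of the right unit is pressed until it clicks (((y of call_a in the frame of mat between -0.25 and -0.075 m and value of joint call_a_key above 0.007 m) or (y of call_b in the frame of mat between -0.25 and -0.075 m and value of joint call_b_key above 0.007 m) or (y of call_c in the frame of mat between -0.25 and -0.075 m and value of joint call_c_key above 0.007 m))), for 0.05 s.
4. then the stiff unit is lifted clear of the mat (height (world z) of call_b above 0.07 m), for 0.1 s.
At the end, for the whole second after the job is handed in: The stiff unit stands upright (within 0.15 rad) and at rest on the liner of the tub (its underside 20 to 40 mm above the tub's underside); the other two stand upright on the mat within 40 mm of where they started, their keys up (x of call_b in the frame of tub between -0.045 and 0.045 m and y of call_b in the frame of tub between -0.06 and 0.06 m and z of call_b in the frame of tub between 0.02 and 0.04 m and angle between each of call_b, call_a, call_c's own z axis and vertical below 0.15 rad and linear speed of call_b below 0.02 m/s and distance of each of call_a, call_c from where it was at the start of the episode below 0.04 m and value of joint each of call_a_key, call_c_key below 0.003 m); the robot touches nothing.
It fails at once if the hand stamp or the staple carton is moved by more than 30 mm or knocked over (distance of any of wood_stamp, staple_box from where it was at the start of the episode above 0.03 m or angle between any of wood_stamp, staple_box's own z axis and vertical above 0.5 rad).
It also fails if it takes over 54 s, if anything falls off the work surface, if the arm or the gripper's body presses on something with over 40 N, if the wrist force passes 120 N, or if a joint passes its speed limit or range.

### The arm

A 7-joint arm with a two-finger parallel gripper is mounted at the origin on a cart in front of the work surface, level with it; the furniture and walls round the work are solid. World frame = base frame: x ahead of the robot, y to its left, z up, the work surface at z = 0. Lengths are in m, angles in rad, forces in N, time in s.
With the tool pointing down it reaches from about 0.4 to 0.85 m from the base axis. Payload 10.4 kg.
Tool frame: the origin (TCP) lies between the finger pads; the fingertips stand 17 mm ahead of it and the grasp point (between the pads) lies 2 mm behind it; z points along the fingers, y is the line along which they close (so a half turn about z gives the same grasp; the last joint's range is limited). The gripper opens to 85 mm and grips with 20 to 120 N. Pads are 22 mm wide; open, the fingers measure 114 mm over their backs; the gripper's body (76 mm by 85 mm) begins 54 mm behind the grasp point. The pads swing forward as they close: fully open they stand 13 mm farther back than shut.
Start: joints at [1.17, 0.332, -0.065, 1.46, 0.022, 1.35, -0.088], TCP at [0.231, -0.581, 0.213] pointing down, gripper open.
Joint ranges: [-2.6, 2.6], [-0.5, 2.12], [-1.47, 1.34], [0.16, 2.42], [-1.27, 4.41], [0.06, 2.06], [-2.6, 2.6]. Speed limits (rad/s): [2.22, 2.22, 2.79, 2.79, 3.14, 3.14, 3.14].

### API

Orientations are given as a unit quaternion [x, y, z, w].
In Python, from workcell import readout, imaging, manip gives the robot as it stands. The module is installed in compiled form; this text tells all that it offers.
- The arm moves only by the shell command python3 -m crank 'ROWS' [OPENING] [FORCE]. ROWS is JSON, a list of rows, each a list of 4 numbers: the shift along the tool's x, y, z as a fraction of full scale, then the turn about the tool's z as a fraction of full scale. In form: [[x, y, z, yaw], ...]. A call has 1 to 5 rows; each row is the pose to reach, as a shift and turn from the pose commanded when the call began, along the tool's axes at that moment; what a row does not reach only later rows make up. Full scale, the value 1, is 400 mm for a shift and 60 degrees for a turn. A row lasts 1/12 s, in which the tool goes at most 41.7 mm and 7.16 degrees, less where a joint would pass 70% of its speed; a pose out of reach is approached as far as the arm can. A call with a number of a shift or a turn outside -1 to 1 is refused whole. A call with a gripper value outside its range is refused whole. OPENING is the gripper command: -1 is shut, 1 is fully open, values between are in proportion, set as the call begins (- or left out, the last holds). The fingers move at their own pace and stop on an object; FORCE is the grip in N (left out, the last holds). Time passes only in rows, so rows that repeat a pose let the fingers close. It gives the time, the measured TCP pose, the force, the opening and the grip force at its end, in the units of the state.
- readout.get_obs(): the state, without advancing time (a new reading comes with each control period).
- imaging.camera(name): name is "scene" or "top" or "wrist"; returns a dict with "color" (480x640x3 uint8, red, green, blue), "fx", "fy", "cx", "cy" (pixels), "rvec" (rotation vector, rad) and "tvec" (3), from world to camera coordinates, as OpenCV has them. Camera axes: x right, y down, z forward; pixel columns grow to the right and rows downward; lengths in m; the calibration is good to about 2 mm. A picture is of the moment at which its call begins. There is no depth.
- manip.hand_in(): hands the job in; it is judged then, once.
The state is a dict: "clock": time; "joint_pos": joint angles; "joint_velocities": joint speeds; "tau": joint torques, N m; "position": TCP position; "ee_rot": TCP orientation; "ft_force": force on the tool from outside, world axes, zero at the start; "torque": the same for the moment, N m; "grip_width": opening from 0.0 (shut) to 1.0 (fully open); "grasp_force": force on a finger pad.
Only numpy, scipy, OpenCV 4.12 (cv2) and the standard library are available. Lean on these libraries where they do the work, as an engineer would, in place of code of your own. Each camera call takes 0.05 s, during which the arm holds its last target. There are 200 camera calls.

## Working session

There is one attempt and no reset: what is moved stays moved. The work goes in short steps, Python scripts to look and compute and a shell command to move; the robot and the scene stay as the last step left them, time stands still between calls to the robot, and variables do not carry over. Pictures are saved under pics/ and viewed, at most 10 in all, crops included, and the job is handed in when it is done.

```bash
mkdir -p pics; cat > h.py <<'E'
import numpy as np, cv2
from workcell import readout, imaging, manip
def cam(n):
    c=imaging.camera(n); c['R']=cv2.Rodrigues(np.array(c['rvec'],float))[0]; c['t']=np.array(c['tvec'],float).ravel(); return c
def onplane(c,u,v,z):
    d=c['R'].T@np.array([(u-c['cx'])/c['fx'],(v-c['cy'])/c['fy'],1]); o=-c['R'].T@c['t']
    return o+d*(z-o[2])/d[2]
def save(c,n): cv2.imwrite('pics/'+n,c['color'][:,:,::-1])
E
python3 - <<'E'
from h import *
o=readout.get_obs()
print({k:np.round(v,3) for k,v in o.items()})
for n in('top','scene'):
    c=cam(n); save(c,n+'0.png'); print(n,-c['R'].T@c['t'],c['fx'],c['R'].round(2).tolist())
E
```

```text
{'clock': np.float64(0.0), 'joint_pos': array([ 1.17 ,  0.333, -0.065,  1.461,  0.022,  1.35 , -0.088]), 'joint_velocities': array([-0.001, -0.   ,  0.001, -0.   ,  0.   , -0.001, -0.001]), 'tau': array([-0.0000e+00, -6.2544e+01,  4.9000e-02, -3.9161e+01,  1.6000e-02,
        1.0000e-02,  0.0000e+00]), 'position': array([ 0.23 , -0.581,  0.212]), 'ee_rot': array([ 0.982,  0.188, -0.   , -0.001]), 'ft_force': array([ 1.283,  0.614, -0.543]), 'torque': array([0.013, 0.002, 0.071]), 'grasp_force': np.float64(0.0), 'grip_width': np.float64(0.997)}
top [0.43177385 0.04376253 1.43713401] 541.1649288084898 [[-0.01, -1.0, 0.02], [-0.99, 0.01, -0.12], [0.12, -0.02, -0.99]]
scene [0.03628777 0.81843756 0.81759927] 444.7560735618638 [[-0.82, -0.58, -0.01], [-0.35, 0.51, -0.79], [0.46, -0.64, -0.62]]
```

View pics/top0.png

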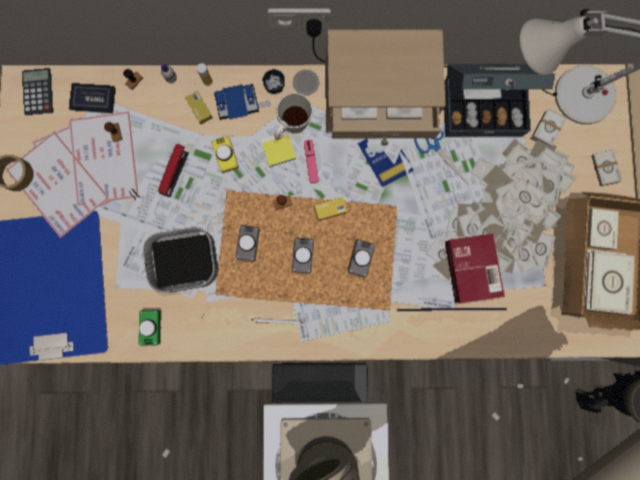

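View pics/scene0.png

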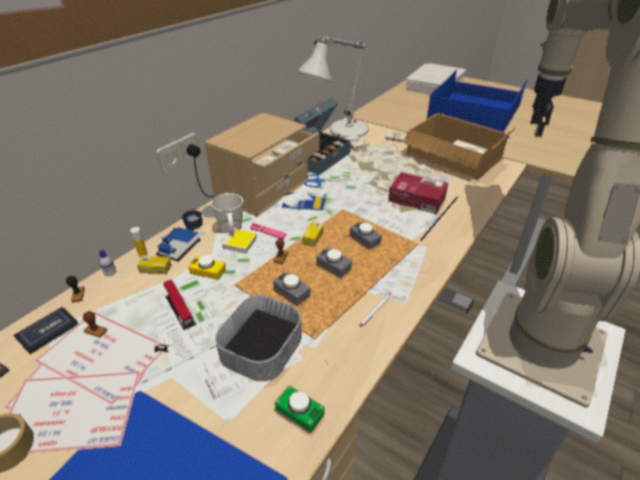

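The top view shows the three grey units' keys at about (247,242), (303,255) and (362,257). The tub is at (180,260), the stamp at (282,201) and the staple carton at (331,209). Look-alikes that are not wanted are the green unit at (148,328) and the yellow one at (224,153).

```bash
python3 - <<'E'
from h import *
c=cam('top'); im=c['color']; hsv=cv2.cvtColor(im,cv2.COLOR_RGB2HSV)
def ang(p): return np.degrees(np.arctan2(p[1],p[0]))
for (u,v) in ((247,242),(303,255),(362,257)):
    roi=np.zeros(im.shape[:2],np.uint8); cv2.circle(roi,(u,v),27,255,-1)
    w=((hsv[...,1]<60)&(hsv[...,2]>140)&(roi>0)).astype(np.uint8)
    m=cv2.moments(w,True); k=onplane(c,m['m10']/m['m00'],m['m01']/m['m00'],0.057)
    g=((hsv[...,1]<70)&(roi>0)).astype(np.uint8)
    cs,_=cv2.findContours(g,cv2.RETR_EXTERNAL,2); ct=max(cs,key=cv2.contourArea)
    P=np.array([onplane(c,*q[0],0.04)[:2] for q in ct],np.float32)
    b=cv2.boxPoints(cv2.minAreaRect(P)); e=[b[1]-b[0],b[2]-b[1]]; e.sort(key=np.linalg.norm)
    print('key',k.round(4),'n',w.sum(),'case ctr',b.mean(0).round(4),'size',[np.linalg.norm(x).round(3) for x in e],'long axis deg',ang(e[1]).round(1))
# mat
mm=cv2.inRange(hsv,(8,90,60),(20,255,255)); mm[:180]=0;mm[320:]=0;mm[:,:200]=0;mm[:,410:]=0
cs,_=cv2.findContours(cv2.morphologyEx(mm,cv2.MORPH_OPEN,np.ones((5,5))),0,2); ct=max(cs,key=cv2.contourArea)
P=np.array([onplane(c,*q[0],0.008)[:2] for q in ct],np.float32); print('mat',cv2.minAreaRect(P))
# tub liner
d=(hsv[...,2]<60).astype(np.uint8); d[:225]=0;d[300:]=0;d[:,:140]=0;d[:,220:]=0
cs,_=cv2.findContours(d,0,2); ct=max(cs,key=cv2.contourArea)
P=np.array([onplane(c,*q[0],0.03)[:2] for q in ct],np.float32); print('liner',cv2.minAreaRect(P))
d=((hsv[...,1]<60)&(hsv[...,2]<120)).astype(np.uint8); d[:215]=0;d[300:]=0;d[:,:135]=0;d[:,219:]=0
cs,_=cv2.findContours(d,0,2); ct=max(cs,key=cv2.contourArea)
P=np.array([onplane(c,*q[0],0.068)[:2] for q in ct],np.float32); print('rim',cv2.minAreaRect(P))
for q in ((282,201),(331,209)): print(onplane(c,*q,0.03).round(3))
r=im[180:320,130:410]; cv2.imwrite('pics/crop.png',cv2.resize(r[:,:,::-1],(784,392),interpolation=2))
E
```

```text
key [0.5648 0.1993 0.057 ] n 160 case ctr [0.5646 0.1977] size [np.float32(0.049), np.float32(0.088)] long axis deg -7.9
key [0.5317 0.0546 0.057 ] n 158 case ctr [0.5315 0.0549] size [np.float32(0.048), np.float32(0.088)] long axis deg -5.4
key [ 0.523 -0.098  0.057] n 155 case ctr [ 0.5232 -0.0968] size [np.float32(0.05), np.float32(0.088)] long axis deg -16.1
mat ((0.5479922294616699, 0.04378218948841095), (0.4578699469566345, 0.27870383858680725), 84.43819427490234)
liner ((0.5174005627632141, 0.3714528977870941), (0.12631894648075104, 0.15877364575862885), 7.426152229309082)
rim ((0.5211063027381897, 0.36223405599594116), (0.1533595621585846, 0.18069513142108917), 8.766328811645508)
[0.675 0.108 0.03 ]
[ 0.653 -0.021  0.03 ]
```

View pics/crop.png

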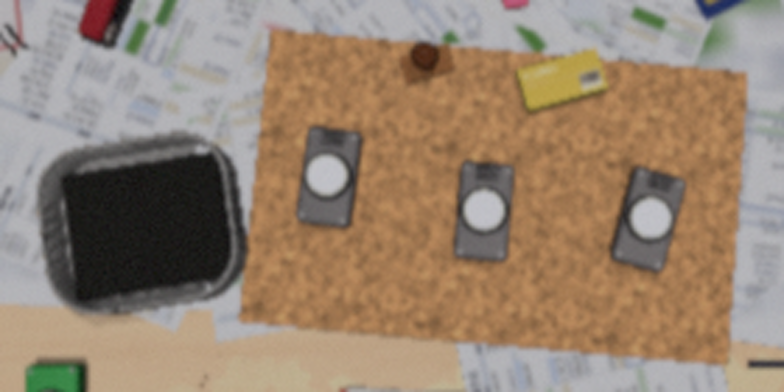

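The close crop confirms the choice: the three grey cases with white keys on the cork, at crop pixels (327,175), (484,210) and (650,217). Sizes check against the description: case 49x88, mat 458x279, liner 126x159.

```bash
cat > go.py <<'E'
import sys
from h import *
from scipy.spatial.transform import Rotation as Ro
# go.py x y z yaw : prints tool-frame fractions to reach (yaw = world angle of tool x, deg)
o=readout.get_obs(); R=Ro.from_quat(o['ee_rot']).as_matrix(); p=np.array(o['position'])
yaw=np.degrees(np.arctan2(R[1,0],R[0,0]))
print('t',round(o['clock'],2),'p',p.round(4),'yaw',yaw.round(1),'toolz',R[:,2].round(3),'F',np.round(o['ft_force'],1),'w',round(o['grip_width'],3),'gf',round(o['grasp_force'],1))
for i in range(1,len(sys.argv),4):
    x,y,z,w=map(float,sys.argv[i:i+4]); d=R.T@(np.array([x,y,z])-p)
    print('rows',(d/0.4).round(4),'yaw',round((yaw-w)/60,4),'n',np.ceil(np.linalg.norm(d)/.0417),'ny',np.ceil(abs(yaw-w)/7.16))
E
python3 go.py 0.5 -0.2 0.2 -8 0.565 0.199 0.11 -8
```

```text
t 0.15 p [ 0.2304 -0.5806  0.2121] yaw 21.6 toolz [-0.     0.001 -1.   ] F [ 0.2  0.1 -0.4] w 0.999 gf 0.0
rows [ 0.9775 -0.6359  0.0309] yaw 0.4941 n 12.0 ny 5.0
rows [ 1.4965 -1.5028  0.2568] yaw 0.4941 n 21.0 ny 5.0
```

```bash
python3 -m crank '[[0.49,-0.32,0.015,0],[0.49,-0.32,0.015,0],[0.49,-0.32,0.015,0],[0.49,-0.32,0.015,0],[0.49,-0.32,0.015,0]]' -1 40; python3 -m crank '[[0.49,-0.32,0.015,0],[0.49,-0.32,0.015,0],[0.49,-0.32,0.015,0],[0.49,-0.32,0.015,0],[0.49,-0.32,0.015,0]]'; python3 go.py 0.5 -0.2 0.2 -8 0.565 0.199 0.11 -8
```

```text
clock: 0.57
position: [0.3513, -0.4089, 0.2072]
ee_rot: [0.982, 0.188, -0.0, 0.0]
ft_force: [1.5, -0.9, 0.8]
grip_width: 0.304
grasp_force: 0.0
clock: 0.98
position: [0.4714, -0.2387, 0.202]
ee_rot: [0.982, 0.188, 0.0, 0.0]
ft_force: [0.6, -0.4, -0.7]
grip_width: 0.004
grasp_force: 0.0
t 0.98 p [ 0.4714 -0.2387  0.202 ] yaw 21.6 toolz [ 0. -0. -1.] F [ 0.6 -0.4 -0.7] w 0.004 gf 0.0
rows [ 0.1022 -0.0636  0.0051] yaw 0.4939 n 2.0 ny 5.0
rows [ 0.6211 -0.931   0.2298] yaw 0.4939 n 11.0 ny 5.0
```

```bash
python3 -m crank '[[0.29,-0.43,0.05,0.1],[0.29,-0.43,0.05,0.2],[0.29,-0.43,0.05,0.3],[0.29,-0.43,0.05,0.4],[0.29,-0.43,0.05,0.494]]'; python3 go.py 0.565 0.199 0.11 -8
```

```text
clock: 1.4
position: [0.5137, -0.0423, 0.1824]
ee_rot: [0.998, -0.07, 0.0, 0.0]
ft_force: [0.1, 0.6, 0.4]
grip_width: 0.004
grasp_force: 0.0
t 1.4 p [ 0.5137 -0.0423  0.1824] yaw -8.0 toolz [ 0. -0. -1.] F [0.1 0.6 0.4] w 0.004 gf 0.0
rows [ 0.0429 -0.6152  0.1809] yaw -0.0001 n 7.0 ny 1.0
```

```bash
python3 -m crank '[[0.043,-0.615,0.1,0],[0.043,-0.615,0.1,0],[0.043,-0.615,0.1,0],[0.043,-0.615,0.1,0],[0.043,-0.615,0.1,0]]'; python3 go.py 0.565 0.199 0.11 -8
```

```text
clock: 1.82
position: [0.5556, 0.159, 0.1489]
ee_rot: [0.998, -0.067, 0.0, 0.0]
ft_force: [-0.1, -0.1, 0.5]
grip_width: -0.001
grasp_force: 0.0
t 1.82 p [0.5556 0.159  0.1489] yaw -7.7 toolz [ 0. -0. -1.] F [-0.1 -0.1  0.5] w -0.001 gf 0.0
rows [ 0.0099 -0.1022  0.0971] yaw 0.0044 n 2.0 ny 1.0
```

```bash
python3 -m crank '[[0.01,-0.102,0.03,0],[0.01,-0.102,0.05,0],[0.01,-0.102,0.097,0],[0.01,-0.102,0.097,0],[0.01,-0.102,0.097,0]]'; python3 go.py 0.565 0.199 0.076 -8
python3 - <<'E'
from h import *
save(cam('wrist'),'w1.png')
E
```

```text
clock: 2.23
position: [0.5643, 0.1965, 0.1096]
ee_rot: [0.998, -0.067, -0.001, 0.001]
ft_force: [-0.2, 0.4, 0.2]
grip_width: -0.0
grasp_force: 0.0
t 2.23 p [0.5643 0.1965 0.1096] yaw -7.7 toolz [-0.002 -0.001 -1.   ] F [-0.2  0.4  0.2] w -0.0 gf 0.0
rows [ 0.0011 -0.0066  0.0841] yaw 0.0047 n 1.0 ny 1.0
```

View pics/w1.png

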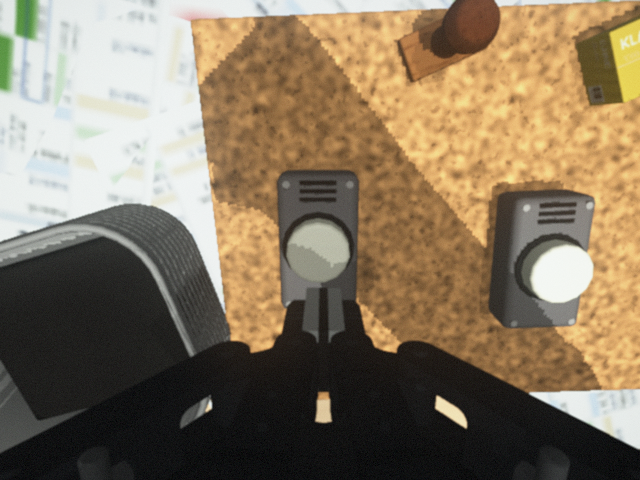

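The wrist view has the closed fingertips at (323,300), laterally in line with the left key at (318,248). The case is nearly square to the tool.

```bash
python3 -m crank '[[0.001,-0.006,0.06,0],[0.001,-0.006,0.08,0],[0.001,-0.006,0.085,0]]'; for i in 1 2 3 ; do python3 -m crank '[[0,0,0.004,0],[0,0,0.008,0]]' | egrep 'position|force'; done
```

```text
clock: 2.53
position: [0.565, 0.1985, 0.0756]
ee_rot: [0.998, -0.068, -0.001, 0.001]
ft_force: [-0.1, 1.0, 0.0]
grip_width: 0.002
grasp_force: 0.0
position: [0.5662, 0.1993, 0.0742]
ft_force: [0.2, 0.1, 0.7]
grasp_force: 0.0
position: [0.5661, 0.1995, 0.0707]
ft_force: [-0.2, -0.2, 0.3]
grasp_force: 0.0
position: [0.5658, 0.1995, 0.067]
ft_force: [-0.1, -0.3, 0.0]
grasp_force: 0.0
```

```bash
for i in 1 2 3 ; do python3 -m crank '[[0,0,0.004,0],[0,0,0.007,0]]' | egrep 'position|ft_force'; done
```

```text
position: [0.5657, 0.1994, 0.0639]
ft_force: [-0.0, 0.1, 0.1]
position: [0.5657, 0.1995, 0.0611]
ft_force: [-0.7, 0.2, -0.3]
position: [0.5657, 0.1994, 0.0583]
ft_force: [0.4, 0.7, -0.0]
```

No contact where the key should be, so I'm looking before going on.

```bash
python3 - <<'E'
from h import *
a=cam('wrist')['color']; c=cam('scene')
b=cv2.resize(c['color'][220:360,220:380],(400,350),interpolation=2)
o=np.zeros((350,800,3),np.uint8); o[:300,:400]=cv2.resize(a,(400,300)); o[:,400:]=b
cv2.imwrite('pics/w2.png',o[:,:,::-1])
E
```

```text
(no output)
```

View pics/w2.png

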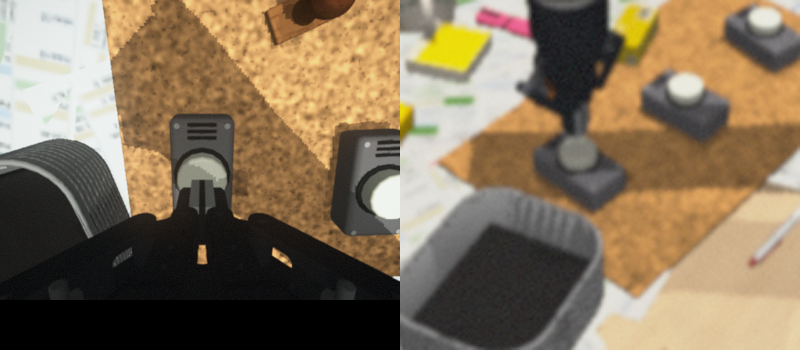

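The wrist half shows the tips (202,182) covering the lower half of the key (200,172). In the scene half the finger ends at (575,130), right at the key's upper back edge (577,150). I'll project the expected tip and key to see which one is off.

```bash
python3 - <<'E'
from h import *
from scipy.spatial.transform import Rotation as Ro
o=readout.get_obs(); p=np.array(o['position']); R=Ro.from_quat(o['ee_rot']).as_matrix(); print(p, o['ft_force'].round(2) if hasattr(o['ft_force'],'round') else o['ft_force'])
for n in('wrist','scene'):
    c=cam(n); K=np.array([[c['fx'],0,c['cx']],[0,c['fy'],c['cy']],[0,0,1]])
    pts=np.array([p,p+R[:,2]*.017,[.565,.199,.057],[.565,.199,.047],[.532,.0546,.057]])
    q=cv2.projectPoints(pts,np.array(c['rvec'],float),np.array(c['tvec'],float),K,None)[0].reshape(-1,2)
    if n=='wrist': print(n,(q*.625).round(1).tolist(),-c['R'].T@c['t'])
    else: print(n,((q-[220,220])*2.5+[400,0]).round(1).tolist())
E
```

```text
[0.56554907 0.19940349 0.05818753] [ 0.76 -0.46 -0.56]
wrist [[202.5, 182.3], [202.4, 173.6], [203.1, 182.2], [203.1, 177.0], [400.4, 198.5]] [0.63545337 0.19043855 0.2189472 ]
scene [[575.3, 146.0], [576.1, 158.4], [576.0, 146.9], [576.5, 154.2], [684.0, 82.6]]
```

The tip appears higher than nominal and the key still looks up, so I'll continue down carefully on force.

```bash
for i in 1 2 3 4; do python3 -m crank '[[0,0,0.003,0],[0,0,0.005,0]]' | egrep 'position|ft_force'; done
```

```text
position: [0.5658, 0.1994, 0.0565]
ft_force: [-0.3, -0.8, -0.6]
position: [0.5657, 0.1994, 0.0543]
ft_force: [0.6, -0.0, -0.5]
position: [0.5657, 0.1994, 0.0523]
ft_force: [-0.4, -0.3, 0.2]
position: [0.5657, 0.1994, 0.0503]
ft_force: [-0.1, -0.8, -1.2]
```

```bash
python3 - <<'E'
from h import *
a=cam('wrist')['color']; c=cam('scene'); t=cam('top')
o=np.zeros((400,800,3),np.uint8); o[:400,:400]=cv2.resize(a[200:400,220:420],(400,400),interpolation=2); o[:,400:]=cv2.resize(c['color'][240:340,230:330],(400,400),interpolation=2)
cv2.imwrite('pics/w3.png',o[:,:,::-1])
E
```

```text
(no output)
```

View pics/w3.png

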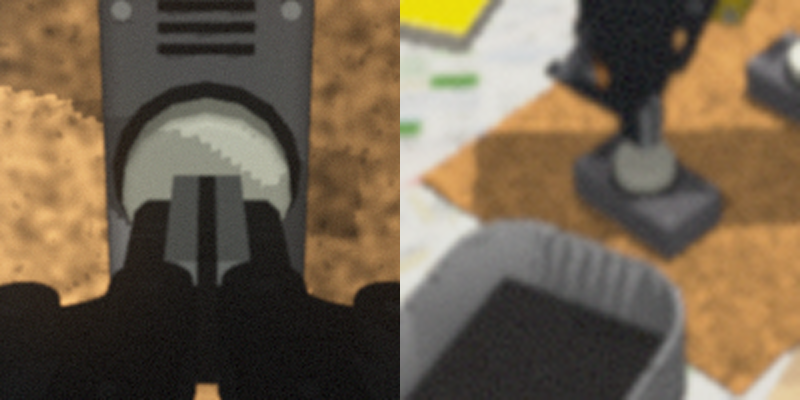

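The wrist half shows the tips' lower edge at (205,178), over an unpressed key. The scene half shows the finger ending at about (648,140), just above the key top at (645,158). The tip is shorter than nominal, so keep descending on force.

```bash
for i in 1 2 3 4 5; do python3 -m crank '[[0,0,0.003,0],[0,0,0.005,0]]' | egrep 'position|ft_force'; done; python3 - <<'E'
from h import *
o=readout.get_obs(); print(o['tau'],o['joint_pos'])
E
```

```text
position: [0.5658, 0.1995, 0.0484]
ft_force: [-0.2, -0.0, -0.2]
position: [0.5657, 0.1994, 0.0463]
ft_force: [-0.3, -0.6, 0.4]
position: [0.5656, 0.1994, 0.0443]
ft_force: [0.3, -0.2, 1.0]
position: [0.5657, 0.1995, 0.0423]
ft_force: [-1.6, 0.3, 0.0]
position: [0.5657, 0.1994, 0.0403]
ft_force: [0.1, -0.8, -0.4]
[ 8.13655090e-03 -6.25665236e+01 -9.35186058e+00 -3.32923508e+01
  3.21300438e-03  1.86229945e-02  7.97238696e-03] [ 0.04461209  0.49682524 -0.57881512  1.68763552  0.3056431   1.04872038
 -2.33827   ]
```

```bash
for i in 1 2 3 4 5; do python3 -m crank '[[0,0,0.003,0],[0,0,0.005,0]]' | egrep 'position|ft_force'; done; python3 - <<'E'
from h import *
a=cam('wrist')['color']; c=cam('scene')
o=np.zeros((400,800,3),np.uint8); o[:400,:400]=cv2.resize(a[200:400,220:420],(400,400),interpolation=2); o[:,400:]=cv2.resize(c['color'][240:340,230:330],(400,400),interpolation=2)
cv2.imwrite('pics/w4.png',o[:,:,::-1])
E
```

```text
position: [0.5657, 0.1995, 0.0383]
ft_force: [-0.2, 0.1, 2.4]
position: [0.5657, 0.1995, 0.0365]
ft_force: [-0.8, -0.4, 2.6]
position: [0.5657, 0.1994, 0.0345]
ft_force: [-1.4, -0.9, 2.1]
position: [0.5657, 0.1995, 0.0324]
ft_force: [-1.2, -0.9, 2.7]
position: [0.5657, 0.1994, 0.0304]
ft_force: [-1.3, -0.7, 3.9]
```

View pics/w4.png

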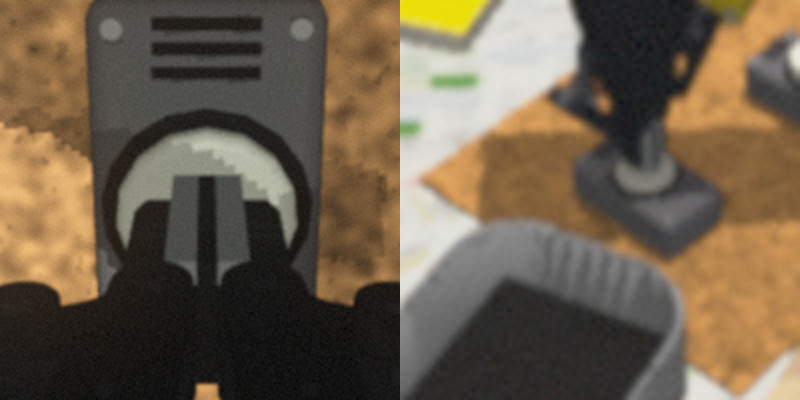

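The key is visibly down (scene key at (645,175) with the tip on it). Contact came at TCP z≈0.039, and the 2.4 to 3.9 N force means the left unit is light. So the shut tips sit about 18 mm above the TCP reading. One more millimetre to be sure, then lift.

```bash
python3 -m crank '[[0,0,0.003,0],[0,0,0.003,0]]' | egrep 'position|ft_force'; python3 -m crank '[[0,0,-0.1,0],[0,0,-0.1,0],[0,0,-0.1,0]]'|egrep 'position|ft_force'; python3 go.py 0.5325 0.0546 0.065 -8
```

```text
position: [0.5657, 0.1995, 0.0292]
ft_force: [-1.4, 0.3, 3.8]
position: [0.5671, 0.2001, 0.0712]
ft_force: [-0.1, -0.4, -0.0]
t 6.73 p [0.5671 0.2001 0.0712] yaw -7.7 toolz [ 0.004  0.001 -1.   ] F [-0.1 -0.4 -0. ] w -0.001 gf 0.0
rows [-0.0369  0.3721  0.0147] yaw 0.0048 n 4.0 ny 1.0
```

```bash
python3 -m crank '[[-0.037,0.372,0,0],[-0.037,0.372,0,0],[-0.037,0.372,0,0],[-0.037,0.372,0.015,0],[-0.037,0.372,0.06,0]]'|egrep 'position|ft_force'; for i in 1 2 3 4 5; do python3 -m crank '[[0,0,0.003,0],[0,0,0.006,0]]' | egrep 'position|ft_force'; done
```

```text
position: [0.5315, 0.0469, 0.046]
ft_force: [2.0, -0.1, -0.0]
position: [0.5302, 0.0543, 0.042]
ft_force: [-0.6, 0.5, 0.3]
position: [0.5315, 0.0554, 0.0409]
ft_force: [-0.4, -0.2, -0.3]
position: [0.5314, 0.0548, 0.0384]
ft_force: [-1.4, 2.0, 8.4]
position: [0.5315, 0.0548, 0.0366]
ft_force: [-4.1, 0.9, 9.7]
position: [0.5315, 0.0548, 0.0343]
ft_force: [-4.1, 0.2, 10.5]
```

The middle unit is the stiff one, since its key starts to move at about 9 N.

```bash
for i in 1 2 3 ; do python3 -m crank '[[0,0,0.003,0],[0,0,0.0055,0]]' | egrep 'position|ft_force'; done; python3 -m crank '[[0,0,-0.1,0],[0,0,-0.1,0],[0,0,-0.1,0]]'|egrep 'position|ft_force'; python3 go.py 0.523 -0.098 0.07 -8
```

```text
position: [0.5315, 0.0548, 0.0322]
ft_force: [-4.7, 1.8, 11.7]
position: [0.5315, 0.0548, 0.03]
ft_force: [-5.5, 1.3, 12.4]
position: [0.5316, 0.0548, 0.0282]
ft_force: [-11.9, -0.4, 30.5]
position: [0.5328, 0.0545, 0.0689]
ft_force: [0.6, 0.5, -0.6]
t 8.73 p [0.5328 0.0545 0.0689] yaw -7.7 toolz [ 0.004 -0.    -1.   ] F [ 0.6  0.5 -0.6] w 0.0 gf 0.0
rows [ 0.0267  0.381  -0.003 ] yaw 0.0052 n 4.0 ny 1.0
```

```bash
python3 -m crank '[[0.027,0.381,0,0],[0.027,0.381,0,0],[0.027,0.381,0,0],[0.027,0.381,0.0,0],[0.027,0.381,0.055,0]]'|egrep 'position|ft_force'; for i in 1 2 3 4; do python3 -m crank '[[0,0,0.004,0],[0,0,0.008,0]]' | egrep 'position|ft_force'; done
```

```text
position: [0.5227, -0.1066, 0.047]
ft_force: [1.0, -0.8, -0.6]
position: [0.5203, -0.0976, 0.0404]
ft_force: [-0.0, -0.2, 0.4]
position: [0.5219, -0.097, 0.0388]
ft_force: [0.4, -0.4, -0.3]
position: [0.522, -0.0975, 0.0356]
ft_force: [-0.1, 1.4, 3.2]
position: [0.5219, -0.098, 0.0322]
ft_force: [0.8, 2.7, 2.5]
```

```bash
python3 -m crank '[[0,0,0.003,0],[0,0,0.0065,0],[0,0,0.0065,0]]' | egrep 'position|ft_force'; python3 -m crank '[[0,0,-0.12,0],[0,0,-0.12,0],[0,0,-0.12,0]]' |egrep 'position|ft_force'; python3 go.py 0.5317 0.0546 0.09 -5.4
```

```text
position: [0.5216, -0.0984, 0.0293]
ft_force: [1.7, 1.8, 3.3]
position: [0.5229, -0.0993, 0.0798]
ft_force: [-0.3, -0.6, -0.7]
t 10.32 p [ 0.5229 -0.0993  0.0798] yaw -7.7 toolz [ 0.004 -0.002 -1.   ] F [-0.3 -0.6 -0.7] w -0.004 gf 0.0
rows [-0.0299 -0.3841 -0.0259] yaw -0.039 n 4.0 ny 1.0
```

Now open and hover over the middle unit, and check it from near.

```bash
python3 -m crank '[[-0.03,-0.384,-0.026,-0.039],[-0.03,-0.384,-0.026,-0.039],[-0.03,-0.384,-0.026,-0.039],[-0.03,-0.384,-0.026,-0.039],[-0.03,-0.384,-0.026,-0.039]]' 1 40 |egrep 'position|grip'; python3 -m crank '[[0,0,0.02,0],[0,0,0.02,0],[0,0,0.02,0],[0,0,0.02,0]]' |egrep 'position|grip';python3 - <<'E'
from h import *
a=cam('wrist'); save(a,'w5.png'); t=cam('top'); hsv=cv2.cvtColor(a['color'],cv2.COLOR_RGB2HSV)
K=np.array([[a['fx'],0,a['cx']],[0,a['fy'],a['cy']],[0,0,1]])
print(cv2.projectPoints(np.array([[.5317,.0546,.057],[.5317+.045,.0546-.0043,.042]]),np.array(a['rvec'],float),np.array(a['tvec'],float),K,None)[0].round(0).tolist())
E
python3 go.py 0.5317 0.0546 0.05 -5.4
```

```text
position: [0.5294, 0.0626, 0.0878]
grip_width: 0.708
position: [0.5298, 0.0536, 0.0791]
grip_width: 1.001
[[[321.0, 271.0]], [[321.0, 178.0]]]
t 11.17 p [0.5301 0.0542 0.0795] yaw -5.5 toolz [-0. -0. -1.] F [ 0.5 -0.6  0.3] w 1.0 gf 0.0
rows [ 0.0039 -0.0015  0.0739] yaw -0.0011 n 1.0 ny 1.0
```

View pics/w5.png

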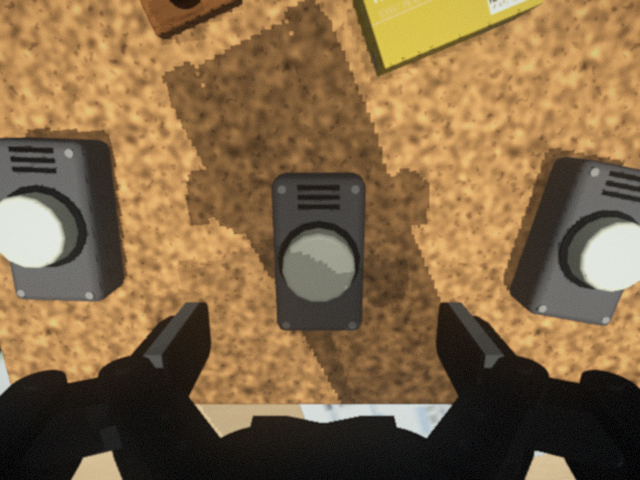

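The fingers at (210,310) and (437,310) straddle the middle unit, whose key is at (318,263), well centred. I'll lower watching force, then close.

```bash
python3 -m crank '[[0.01,-0.002,0.06,0],[0.01,-0.002,0.12,0],[0.01,-0.002,0.15,0],[0.01,-0.002,0.17,0],[0.01,-0.002,0.17,0]]'|egrep 'position|ft_'; for i in 1 2; do python3 -m crank '[[0,0,0.01,0],[0,0,0.02,0],[0,0,0.02,0]]' |egrep 'position|ft_'; done; python3 go.py 0.534 0.0546 -0.005 -5.4
```

```text
position: [0.5332, 0.0554, 0.0104]
ft_force: [-0.2, 0.3, 0.4]
position: [0.5343, 0.0557, 0.0038]
ft_force: [0.8, 0.5, -0.4]
position: [0.5338, 0.0556, -0.0049]
ft_force: [-0.8, 0.4, -0.4]
t 12.08 p [ 0.5338  0.0556 -0.0049] yaw -5.4 toolz [-0.001 -0.    -1.   ] F [-0.8  0.4 -0.4] w 0.999 gf 0.0
rows [0.0008 0.0025 0.0003] yaw 0.0006 n 1.0 ny 1.0
```

```bash
python3 -m crank '[[0,0,0,0],[0,0,0,0],[0,0,0,0],[0,0,0,0],[0,0,0,0]]' -1 50; python3 -m crank '[[0,0,0,0],[0,0,0,0]]'; python3 -m crank '[[0,0,-0.02,0],[0,0,-0.04,0],[0,0,-0.06,0],[0,0,-0.06,0]]'
```

```text
clock: 12.5
position: [0.5344, 0.0557, -0.0039]
ee_rot: [0.999, -0.047, 0.0, 0.0]
ft_force: [-0.7, -0.5, 3.7]
grip_width: 0.577
grasp_force: 53.0
clock: 12.67
position: [0.5344, 0.0557, -0.004]
ee_rot: [0.999, -0.047, 0.0, 0.0]
ft_force: [-1.1, -0.3, 6.3]
grip_width: 0.578
grasp_force: 53.1
clock: 13.0
position: [0.5352, 0.056, 0.0216]
ee_rot: [0.999, -0.047, 0.001, -0.0]
ft_force: [0.6, -0.1, -2.1]
grip_width: 0.577
grasp_force: 52.4
```

Gripped at 49 mm, weighing about 2 N. Lift and carry it.

```bash
python3 -m crank '[[0,0,-0.08,0],[0,0,-0.17,0],[0,0,-0.19,0],[0,0,-0.19,0]]'|egrep 'position|grip|ft_'; python3 go.py 0.519 0.368 0.095 7.4; python3 -c "
from h import *
print(readout.get_obs()['joint_pos'])"
```

```text
position: [0.5361, 0.056, 0.0985]
ft_force: [0.9, 0.7, -3.4]
grip_width: 0.577
t 13.33 p [0.5361 0.056  0.0985] yaw -5.4 toolz [ 0.005 -0.    -1.   ] F [ 0.9  0.7 -3.4] w 0.577 gf 53.9
rows [-0.1155 -0.7725  0.0085] yaw -0.2128 n 8.0 ny 2.0
[ 0.33037936  0.2939852  -0.59685888  1.80590966  0.18622784  1.09216162
 -1.99648796]
```

```bash
python3 -m crank '[[-0.057,-0.386,0,-0.05],[-0.057,-0.386,0,-0.1],[-0.057,-0.386,0,-0.15],[-0.057,-0.386,0,-0.213],[-0.057,-0.386,0,-0.213]]'|egrep 'position|grip|ft_'; python3 go.py 0.519 0.368 0.095 7.4; python3 -c "
from h import *
print(readout.get_obs()['joint_pos'])"
```

```text
position: [0.5228, 0.2197, 0.0944]
ft_force: [0.1, 0.7, -2.2]
grip_width: 0.578
t 13.75 p [0.5228 0.2197 0.0944] yaw 8.2 toolz [-0.002  0.004 -1.   ] F [ 0.1  0.7 -2.2] w 0.578 gf 53.7
rows [ 0.0434 -0.3682  0.    ] yaw 0.0129 n 4.0 ny 1.0
[ 0.10069469  0.3879397  -0.69499948  1.72804733  0.26703177  1.1233676
 -2.10255283]
```

```bash
python3 -m crank '[[0.043,-0.368,0,0.013],[0.043,-0.368,0,0.013],[0.043,-0.368,0,0.013],[0.043,-0.368,0,0.013],[0.043,-0.368,0,0.013]]'|egrep 'position|grip|ft_'; python3 -m crank '[[0,0,0,0],[0,0,0,0]]' >/dev/null; python3 go.py 0.519 0.368 0.03 7.4;  python3 -c "
from h import *
print(readout.get_obs()['joint_pos'])
save(cam('wrist'),'w6.png'); save(cam('top'),'t6.png')
a=cv2.imread('pics/w6.png');t=cv2.imread('pics/t6.png')[190:310,120:280]
o=np.zeros((300,800,3),np.uint8);o[:,:400]=cv2.resize(a,(400,300));o[:,400:]=cv2.resize(t,(400,300));cv2.imwrite('pics/v6.png',o)"
```

```text
position: [0.5203, 0.3663, 0.0937]
ft_force: [-0.3, -0.2, -2.5]
grip_width: 0.574
t 14.33 p [0.5236 0.3586 0.0939] yaw 6.6 toolz [-0.002 -0.002 -1.   ] F [ 0.4 -1.5 -2.3] w 0.578 gf 53.8
rows [-0.0084 -0.025   0.1596] yaw -0.0131 n 2.0 ny 1.0
[-0.1610185   0.53590305 -0.68750656  1.54095891  0.35597877  1.19567322
 -2.36739188]
```

View pics/v6.png

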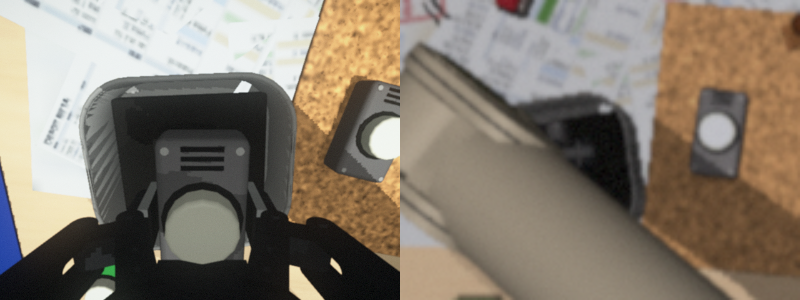

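The carried unit (wrist half, key at (202,225)) sits inside the tub outline (115 to 268), slightly right of its centre, which matches the 9 mm y correction computed. Correct that and lower.

```bash
python3 -m crank '[[-0.008,-0.025,0,-0.013],[-0.008,-0.025,0.03,-0.013],[-0.008,-0.025,0.06,-0.013],[-0.008,-0.025,0.09,-0.013],[-0.008,-0.025,0.12,-0.013]]'|egrep 'position|ft_';python3 -m crank '[[0,0,0,0],[0,0,0.02,0],[0,0,0.04,0],[0,0,0.04,0]]'|egrep 'position|ft_'; python3 go.py 0.519 0.368 0.018 7.4
```

```text
position: [0.5193, 0.3686, 0.0456]
ft_force: [0.3, 0.9, -3.7]
position: [0.519, 0.3687, 0.0299]
ft_force: [0.9, -0.9, -3.1]
t 15.18 p [0.519  0.3687 0.0299] yaw 7.4 toolz [-0.002 -0.001 -1.   ] F [ 0.9 -0.9 -3.1] w 0.576 gf 53.8
rows [-0.0003  0.0018  0.0298] yaw 0.0001 n 1.0 ny 1.0
```

```bash
for i in 1 2 3 4 5 6; do python3 -m crank '[[0,0,0.003,0],[0,0,0.006,0]]' |egrep 'position|ft_'; done
```

```text
position: [0.5198, 0.3696, 0.0296]
ft_force: [0.2, 0.1, -2.3]
position: [0.5198, 0.3695, 0.0272]
ft_force: [-0.5, 0.2, -3.6]
position: [0.5197, 0.3694, 0.0245]
ft_force: [-0.0, -0.3, -2.9]
position: [0.5196, 0.3694, 0.022]
ft_force: [0.6, -1.1, -2.5]
position: [0.5196, 0.3694, 0.0195]
ft_force: [-0.0, -0.6, -3.1]
position: [0.5196, 0.3694, 0.0181]
ft_force: [-6.3, -6.1, 18.4]
```

It touched down exactly at the predicted height. Release and rise.

```bash
python3 -m crank '[[0,0,-0.002,0],[0,0,-0.002,0],[0,0,-0.002,0],[0,0,-0.002,0]]' 0.8|egrep 'position|ft_|grip'; python3 -m crank '[[0,0,-0.05,0],[0,0,-0.12,0],[0,0,-0.2,0],[0,0,-0.28,0],[0,0,-0.3,0]]'|egrep 'position|ft_|grip'; python3 go.py 0.45 0.0 0.2 0
```

```text
position: [0.5197, 0.3694, 0.0181]
ft_force: [-0.3, -0.3, 0.0]
grip_width: 0.898
position: [0.5211, 0.3712, 0.1437]
ft_force: [1.8, -0.1, 0.9]
grip_width: 0.902
t 16.93 p [0.5211 0.3712 0.1437] yaw 7.4 toolz [ 0.006  0.004 -1.   ] F [ 1.8 -0.1  0.9] w 0.902 gf 0.0
rows [-0.2952  0.8967 -0.1456] yaw 0.1236 n 10.0 ny 2.0
```

Move aside, high, so the top camera can check everything.

```bash
python3 -m crank '[[0,0.05,-0.14,0],[-0.15,0.48,-0.14,0],[-0.15,0.48,-0.14,0],[-0.15,0.48,-0.14,0],[-0.15,0.48,-0.14,0]]'|egrep 'position'; python3 -m crank '[[-0.15,0.48,0,0],[-0.15,0.48,0,0],[-0.15,0.48,0,0],[-0.15,0.48,0,0],[-0.15,0.48,0,0]]'|egrep 'position';python3 -m crank '[[-0.05,0.48,0,0],[-0.05,0.48,0,0],[-0.05,0.48,0,0],[-0.05,0.48,0,0],[-0.05,0.48,0,0]]'|egrep 'position'; python3 - <<'E'
from h import *
c=cam('top'); s=cam('scene'); o=np.zeros((400,800,3),np.uint8)
o[:,:400]=cv2.resize(c['color'][170:330,120:420],(400,213),interpolation=2)[:213] if 0 else 0
o[:213,:400]=cv2.resize(c['color'][170:330,120:420],(400,213),interpolation=2); o[:,400:]=cv2.resize(s['color'][200:400,200:400],(400,400),interpolation=2)
cv2.imwrite('pics/end.png',o[:,:,::-1])
hsv=cv2.cvtColor(c['color'],cv2.COLOR_RGB2HSV)
w=((hsv[...,1]<60)&(hsv[...,2]>140)).astype(np.uint8)
for (u,v,z) in ((247,242,.057),(362,257,.057),(180,260,.079)):
    roi=np.zeros_like(w); cv2.circle(roi,(u,v),20,1,-1); m=cv2.moments(w*roi,True)
    if m['m00']: print(onplane(c,m['m10']/m['m00'],m['m01']/m['m00'],z).round(4),m['m00'])
E
```

```text
position: [0.4885, 0.1909, 0.192]
position: [0.4535, -0.0086, 0.1923]
position: [0.4583, -0.2031, 0.192]
[0.5645 0.1982 0.057 ] 155.0
[ 0.523 -0.098  0.057] 157.0
[0.5178 0.3672 0.079 ] 167.0
```

View pics/end.png

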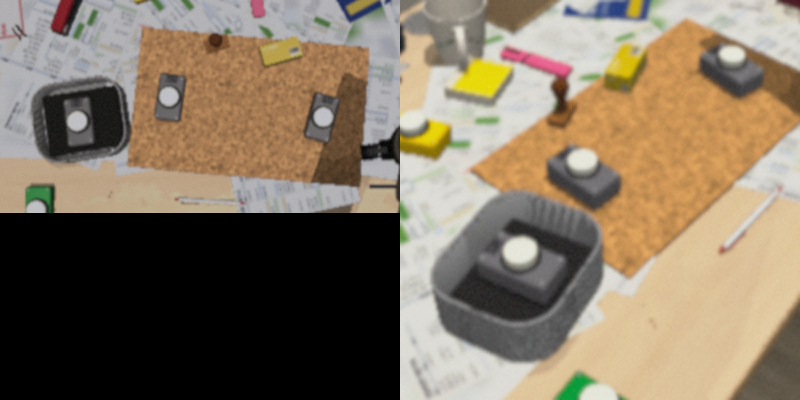

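The stiff unit stands upright and central in the tub (top half, key at (77,121)). The other two are unmoved with their keys up, and the stamp (215,40) and carton (281,52) are in place.

```bash
python3 -m crank '[[0,0,0,0],[0,0,0,0]]' | head -2; python3 -c "
from workcell import manip; print(manip.hand_in())"
```

```text
clock: 18.45
position: [0.4595, -0.1974, 0.192]
the job is handed in; nothing more can be done
None
```

I pressed all three keys from left to right, found the middle unit to be the stiff one, set it upright on the tub's liner, and handed the job in at about 18 s; no verdict came back.

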